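Feed one brass blank to the soldering block

TASK

Press the black plunger of the blank feeder fully down once and let it come back up, so that a single brass blank slides out of the slot onto the bench. Then, with the fingertips, gently push that blank aside along the bench until it lies flat against a side of the soldering block, never pinching or lifting it. Leave the soldering block, the blanks still in the feeder and everything else on the bench where they are, and finish with the fingers away from everything.

Things in the scene. Friction and masses are not known exactly. Their poses are not given: they have to be found in the camera images.
- feeder: Blank feeder screwed to the bench: open-topped square aluminium magazine (outside 33 mm square, 45 mm high), grey housing behind it (x = 14 to 95 mm, 44 mm wide, 66 mm over the feet, 48 mm high). Origin on the bench under the magazine's centre; -x points out of the 10 mm high outlet slot in the front wall (outer face at x = -17 mm). No floor: blanks lie on the bench.
- outlet (a point): Point on the bench in front of the outlet slot, 51 mm from the feeder's origin along its -x axis, where the centre of the ejected blank comes to lie after a calm press (a fast one throws it further). Pressing the plunger drives a flat pusher (22 mm wide, 6 mm high) out of the slot to 13 mm short of this point; it goes back in as the plunger rises and the next blank drops down. A second press would eject that one.
- plunger (a joint): Travel of the plunger in m: 0 is up, 0.018 fully down (a hard stop). It moves straight down and is sprung: a steady push takes about 3 N to start and 5 to 12 N on the way down, as friction varies; it comes up by itself within about 0.5 s of being let go.
- knob_top (a point): Centre of the top of the plunger's round black knob (32 mm across, 10 mm high), 76 mm above the bench when up and 58 mm when down; at x = +66 mm, y = 0 in the feeder's frame.
- blank0: The lowest of three alike brass blanks in the magazine, the one that is ejected: a disc 26 mm across, 8 mm thick, about 30 to 43 g. Origin at the centre of its underside.
- blank1: Middle blank of the stack, the same disc; drops to the bench inside the magazine after the press.
- blank2: Top blank of the stack, the same disc.
- block: Soldering block: a plain grey brick, 110 mm (its x) by 70 mm (its y) by 35 mm high, loose on the bench, 0.6 to 1 kg, so a push of about 3 to 7 N shifts it. Origin at the centre of its underside. It stands to the left or to the right of the feeder, one of its two long (110 mm) sides facing the feeder; any side will do.
- tin: Amber jar with a dark lid, 72 mm across, 60 mm high, on the other side of the feeder from the block. Origin at the centre of its underside.
- tweezers: Steel tweezers lying on the bench, about 130 mm long (along x) and 18 mm wide, 6 mm high. Origin on the bench under the middle.
- ring: Plain steel finger ring lying flat, 23 mm across, 7 mm high. Origin at the centre of its underside.
- pot: Small white lidded pot, 32 mm across, 32 mm high. Origin at the centre of its underside.
- dish: Clear dish of burs, 84 mm across, 30 mm high. Origin at the centre of its underside.
- burstand: Dark wooden stand with small upright burs, 50 mm (x) by 90 mm (y), 60 mm high. Origin at the centre of its underside.
- hammer: Hammer lying on the bench, about 200 mm long. Origin under it.
There are look-alikes about, which are no part of the job. Leave any purple look-alike of the feeder alone.

How it is judged (in metres and radians):
On the way, in this order (a step that is already met when the one before it is completed fails the run):
1. the plunger is pressed fully down (within 2.5 mm of its stop) (value of joint plunger above 0.0155 m), for 0.05 s.
2. the plunger is back up and the lowest blank lies flat on the bench, out of the slot (value of joint plunger below 0.003 m and x of blank0 in the frame of feeder below -0.035 m and height (world z) of blank0 below 0.004 m), for 0.1 s.
3. the blank lies flat against a side of the soldering block (((x of blank0 in the frame of block between -0.055 and 0.055 m and y of blank0 in the frame of block between -0.054 and 0.054 m) or (y of blank0 in the frame of block between -0.035 and 0.035 m and x of blank0 in the frame of block between -0.074 and 0.074 m)) and height (world z) of blank0 below 0.004 m), for 0.2 s.
At the end, for the whole second after the job is handed in: The blank that was lowest lies flat and still on the bench within 6 mm of a side of the soldering block, the plunger is up (within 3 mm), the two other blanks are in the magazine, the block is within 15 mm of where it started and every other thing within 20 mm (all of step 3 and angle between blank0's own z axis and vertical below 0.1 rad and linear speed of blank0 below 0.01 m/s and value of joint plunger below 0.003 m and distance of block from where it was at the start of the episode below 0.015 m and horizontal distance between each of blank1, blank2 and feeder below 0.006 m and distance of each of tin, tweezers, ring, pot, dish, burstand, hammer from where it was at the start of the episode below 0.02 m); the robot touches nothing.
It fails at once if the blank is lifted or tipped (its underside's centre more than 8 mm above the bench) (height (world z) of blank0 above 0.008 m).
It fails at once if the blank is pinched or pushed hard (over 25 N from the fingers) (contact force between the fingers and blank0 above 25 N).
It fails at once if a second blank leaves the magazine (horizontal distance between any of blank1, blank2 and feeder above 0.012 m).
It fails at once if the soldering block is shoved more than 15 mm (distance of block from where it was at the start of the episode above 0.015 m).
It fails at once if another thing is moved more than 20 mm (distance of any of tin, tweezers, ring, pot, dish, burstand, hammer from where it was at the start of the episode above 0.02 m).
It also fails if it takes over 54 s, if anything falls off the work surface, if the arm or the gripper's body presses on something with over 40 N, if the wrist force passes 120 N, or if a joint passes its speed limit or range.

ROBOT

A 7-joint arm with a two-finger parallel gripper is mounted at the origin on the work surface. World frame = base frame: x ahead of the robot, y to its left, z up, the work surface at z = 0. Lengths are in m, angles in degrees, forces in N, time in s.
With the tool pointing down it reaches from about 0.425 to 0.875 m from the base axis. Payload 8.4 kg.
Tool frame: the origin (TCP) lies at the very end of the fingers, on their centre line; the grasp point (between the pads) lies 19 mm behind it; z points along the fingers, y is the line along which they close (so a half turn about z gives the same grasp; the last joint's range is limited). The gripper opens to 85 mm and grips with 20 to 120 N. Pads are 22 mm wide; open, the fingers measure 114 mm over their backs; the gripper's body (76 mm by 85 mm) begins 54 mm behind the grasp point. The pads swing forward as they close: fully open they stand 13 mm farther back than shut.
Start: joints at [-77.074, 19.091, 2.286, 83.961, -0.768, 76.965, -3.352], TCP at [0.207, 0.616, 0.231] pointing down, gripper open.
Joint ranges: [-147.57, 147.57], [-21.85, 119.76], [-74.77, 79.35], [14.55, 137.4], [-85.83, 265.84], [4.83, 119.75], [-152.11, 152.11]. Speed limits (degrees/s): [127.2, 127.2, 159.86, 159.86, 180, 180, 180].

INTERFACE

Orientations are given as a 3x3 rotation matrix whose columns are the frame's x, y, z axes.
In Python, from station import manip gives the robot as it stands.
- The arm moves only by the tool drive_tool, never from a script. Its argument "steps" is a list that holds one entry, the list of rows, each a list of 5 numbers: the gripper's target within -1 to 1 (shut at 1, half-way at 0, fully open at -1), then the shift along the tool's x, y, z scaled (see below), then the turn about the tool's z scaled (see below). In form: [[[jaw, dx, dy, dz, turn], ...]]. A call has 1 to 20 rows; each row shifts and turns the commanded pose from where the row before left it, along the tool's axes as they then stand; what a row does not reach is not made up. The controller multiplies each number of a shift by 300 mm and each number of a turn by 30 degrees. A row lasts 1/8 s, in which the tool goes at most 62.5 mm and 10.7 degrees, less where a joint would pass 70% of its speed; a pose out of reach is approached as far as the arm can. A call with a number of a shift or a turn outside -1 to 1 is refused whole. A call with a gripper value outside its range is refused whole. The fingers move at their own pace and stop on an object; the grip force is fixed at half the most. Time passes only in rows, so rows that do not move let the fingers close. It gives the time, the measured TCP pose, the force, the opening and the grip force at its end, in the units of the state.
- manip.state(): the state, without advancing time (a new reading comes with each control period).
- manip.grab_frame(name): name is "side" or "top"; returns the picture (384x512x3 uint8, blue, green, red); there is no depth.
- manip.camera_info(name): a dict with "vertical_fov" (degrees; the focal length in pixels is half the picture's height over the tangent of half this angle, whatever the lens; pixels are square), "cx", "cy" (the principal point, pixels), "cam_to_world" (4x4, takes a point from camera to world coordinates). Camera axes: x right, y up, looking along -z (the intrinsics and any distortion apply to the point x, -y, -z); pixel columns grow to the right and rows downward; lengths in m; the calibration is good to about 2 mm. A picture is of the moment at which its call begins. camera_info takes no time and is no camera call.
- manip.job_done(): hands the job in; it is judged then, once.
The state is a dict: "clock": time; "qpos": joint angles; "joint_vel": joint speeds; "joint_torque": joint torques, N m; "ee_pos": TCP position; "tool_rot": TCP orientation; "contact_force": force on the tool from outside, world axes, zero at the start; "ft_torque": the same for the moment, N m; "width": opening from 0.0 (shut) to 1.0 (fully open); "grasp_force": force on a finger pad.
Only numpy, scipy, OpenCV 4.12 (cv2) and the standard library are available. Lean on these libraries where they do the work, as an engineer would, in place of code of your own. Each camera call takes 0.05 s, during which the arm holds its last target. There are 200 camera calls.

## Working session

There is one attempt and no reset: what is moved stays moved. The work goes in short steps, Python scripts to look and compute and a tool call to move; the robot and the scene stay as the last step left them, time stands still between calls to the robot, and variables do not carry over. Pictures are saved under pics/ and viewed, at most 10 in all, crops included, and the job is handed in when it is done.

Besides the shell and the picture viewer there is one more tool, called after "Call:" as name([rows], argument=value, ...), one row to a line, values as JSON. drive_tool: Moves the arm, as the interface text tells. Its arguments: {"type":"object","properties":{"steps":{"type":"array"}},"required":["steps"]}

```bash
mkdir -p pics
cat > h.py <<'E'
import numpy as np, cv2
from station import manip
def snap(n,f):
    im=manip.grab_frame(n); cv2.imwrite('pics/'+f,im); return im
def cam(n):
    c=manip.camera_info(n); f=192/np.tan(np.radians(c['vertical_fov'])/2); return c,f
def ray(n,u,v):
    c,f=cam(n); T=np.array(c['cam_to_world']); d=np.array([(u-c['cx'])/f,-(v-c['cy'])/f,-1.]); return T[:3,3],T[:3,:3]@d
def onz(n,u,v,z):
    o,d=ray(n,u,v); return o+d*(z-o[2])/d[2]
def proj(n,p):
    c,f=cam(n); T=np.array(c['cam_to_world']); q=T[:3,:3].T@(np.array(p)-T[:3,3]); return c['cx']+f*q[0]/-q[2], c['cy']-f*q[1]/-q[2]
E
python3 - <<'E'
from h import *
for n in('top','side'):
    snap(n,n+'0.png'); c=manip.camera_info(n); print({k:(np.round(v,4).tolist() if k!='x' else v) if not isinstance(v,str) else v for k,v in c.items()})
s=manip.state(); print(s['ee_pos'],np.round(s['tool_rot'],3).tolist(),s['clock'],s['width'])
E
```

```text
{'vertical_fov': 56.1007, 'cx': 260.3406, 'cy': 186.903, 'cam_to_world': [[-0.0195, 0.9805, -0.1954, 0.3732], [-0.9996, -0.023, -0.0154, -0.1055], [-0.0196, 0.195, 0.9806, 1.0001], [0.0, 0.0, 0.0, 1.0]]}
{'vertical_fov': 52.5501, 'cx': 256.4068, 'cy': 191.2583, 'cam_to_world': [[-0.9655, 0.1797, -0.1887, 0.3681], [-0.2604, -0.6877, 0.6777, 0.612], [-0.008, 0.7034, 0.7107, 0.8115], [0.0, 0.0, 0.0, 1.0]]}
[0.2073201  0.61560824 0.23051125] [[-0.948, 0.319, -0.0], [0.319, 0.948, -0.001], [-0.0, -0.001, -1.0]] 0.1 0.9981262669502166
```

View pics/top0.png

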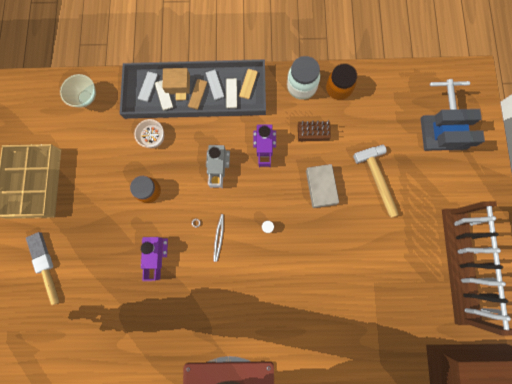

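View pics/side0.png

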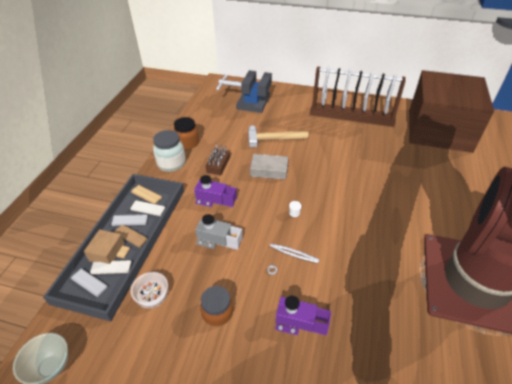

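Top view: the grey feeder is at (216,165), with its black knob at (214,152) and the magazine below it, opening toward the robot. The candidates are:
- **Feeder:** grey at (216,165), purple look-alikes at (264,145) and (153,258). I choose the grey one.
- **Block:** plain grey brick at (322,187). The hammer, tray pieces and bur stand (314,131) are not it.

Next is one close crop to check this, along with the measurements.

Run:
```python
from h import *
t=cv2.imread('pics/top0.png'); s=cv2.imread('pics/side0.png')
a=cv2.resize(t[130:240,190:350],None,fx=5,fy=5,interpolation=cv2.INTER_CUBIC)[:, :800]
cv2.imwrite('pics/c1.png',a)
b=cv2.resize(s[140:260,185:305],None,fx=5,fy=5,interpolation=cv2.INTER_CUBIC); cv2.imwrite('pics/c2.png',b)
def blobs(im,box,cond):
    u0,v0,u1,v1=box; c=im[v0:v1,u0:u1]; m=cond(c.astype(int)).astype(np.uint8)
    n,l,st,ce=cv2.connectedComponentsWithStats(m); i=1+np.argmax(st[1:,4]); return ce[i]+[u0,v0],st[i],(l==i).astype(np.uint8),np.array([u0,v0])
dark=lambda c:c.max(2)<60
grey=lambda c:((c.max(2)-c.min(2))<35)&(c.max(2)>75)
kt=blobs(t,(200,140,232,165),dark); ks=blobs(s,(198,208,222,228),dark)
print('knob px',kt[0],kt[1],ks[0],ks[1]); print('knob on z=.071',onz('top',*kt[0],.071),onz('side',*ks[0],.071))
g=blobs(t,(295,155,350,215),grey); r=cv2.minAreaRect(cv2.findNonZero(g[2])); bp=cv2.boxPoints(r)+g[3]
P=np.array([onz('top',*p,.035)[:2] for p in bp]); print('block px',bp.round(1).tolist(),P.round(3).tolist(),'c',P.mean(0),[np.linalg.norm(P[i]-P[i-1]).round(3) for i in range(4)])
g=blobs(t,(196,135,236,195),grey); r=cv2.minAreaRect(cv2.findNonZero(g[2])); print('feeder',r,g[3],g[1])
```

```text
knob px [214.28 152.2 ] [10  8 10 10 75] [207.85135135 219.12162162] [ 5  7 11  9 74]
knob on z=.071 [0.65631108 0.03102447 0.071     ] [0.65676068 0.0313573  0.071     ]
block px [[305.4, 168.2], [331.7, 163.5], [338.8, 203.3], [312.5, 208.0]] [[0.615, -0.216], [0.627, -0.288], [0.515, -0.301], [0.504, -0.23]] c [ 0.56539528 -0.25855994] [np.float64(0.112), np.float64(0.074), np.float64(0.112), np.float64(0.072)]
feeder ((21.155174255371094, 30.637935638427734), (22.837507247924805, 41.771881103515625), 4.763641834259033) [196 135] [ 10  10  24  43 625]
```

View pics/c1.png

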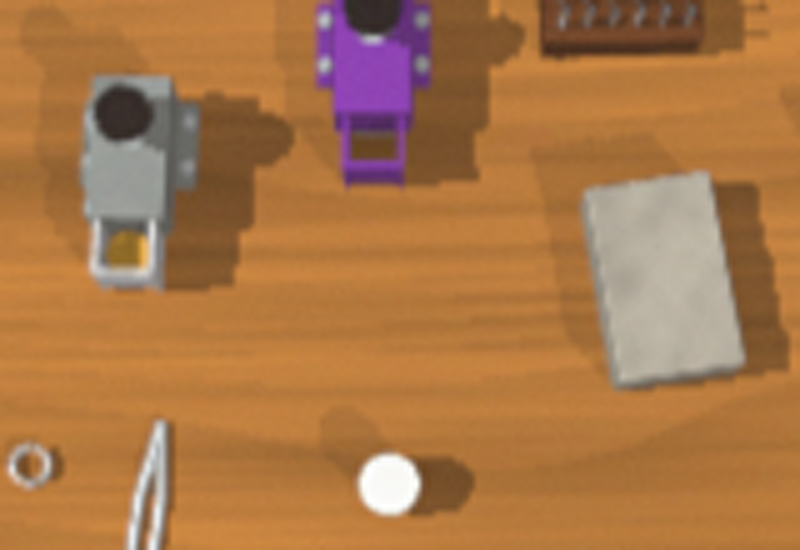

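View pics/c2.png

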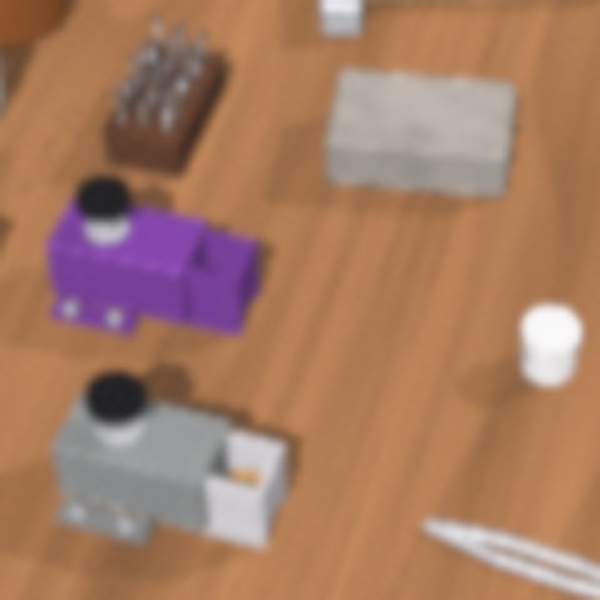

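The crops confirm the grey feeder: brass blanks in the magazine at crop (125,250) and black knob at (123,112). They also confirm the plain block at (665,280). The two views agree on the knob to within 1 mm, and the block measures 112 x 73 mm. I'm turning the tool 71° so its x points along world +y, and moving toward the knob high up with the jaw shut.

Call:
drive_tool([
  [[1, 0, 0, 0, 0.34], [1, 0, 0, 0, 0.34], [1, 0, 0, 0, 0.34], [1, 0, 0, 0, 0.34], [1, 0, 0, 0, 0.34], [1, 0, 0, 0, 0.34], [1, 0, 0, 0, 0.34], [1, -0.1, 0.08, 0, 0], [1, -0.13, 0.1, 0, 0], [1, -0.13, 0.1, 0, 0], [1, -0.13, 0.1, 0, 0], [1, -0.13, 0.1, 0, 0], [1, -0.13, 0.1, 0, 0], [1, -0.13, 0.1, 0, 0], [1, -0.13, 0.1, 0, 0], [1, -0.13, 0.1, 0, 0], [1, -0.13, 0.1, 0, 0], [1, -0.13, 0.1, 0, 0], [1, -0.13, 0.1, 0, 0]],
])

```text
clock: 2.48
ee_pos: [0.5619, 0.1556, 0.2311]
tool_rot: [[-0.0, 1.0, -0.0], [1.0, 0.0, -0.0], [-0.0, -0.0, -1.0]]
contact_force: [0.6, 0.9, -1.2]
width: -0.003
grasp_force: 0.0
```

Run:
```python
from h import *
k=np.array([.6565,.0312])
m=onz('top',215.2,179.8,.045)[:2]; print('mag',m,'dist knob',np.linalg.norm(m-k))
d=(m-k)/np.linalg.norm(m-k); print('dir',d,'origin',k+d*.066,'outlet',k+d*.117)
print('purple front',onz('top',259,166.5,0.0),onz('top',271,166.5,0.0),'pot',onz('top',268,227,.032))
s=manip.state();print(s['clock'],s['ee_pos'],np.round(s['tool_rot'],4).tolist(),s['width'],s['contact_force'])
```

```text
mag [0.58608466 0.03190934] dist knob 0.07041891497305061
dir [-0.99994926  0.01007314] origin [0.59050335 0.03186483] outlet [0.53950594 0.03237856]
purple front [ 0.63210706 -0.08711777  0.        ] [ 0.63126286 -0.12144739  0.        ] pot [ 0.45610291 -0.10867907  0.032     ]
2.475 [0.56193801 0.15561889 0.23113722] [[-0.0001, 1.0, -0.0003], [1.0, 0.0001, -0.0], [-0.0, -0.0003, -1.0]] -0.002980719504362103 [ 0.63487959  0.91671579 -1.22527265]
```

Call:
drive_tool([
  [[1, -0.104, 0.079, 0, 0], [1, -0.104, 0.079, 0, 0], [1, -0.104, 0.079, 0, 0], [1, -0.104, 0.079, 0, 0], [1, 0, 0, 0.11, 0], [1, 0, 0, 0.11, 0], [1, 0, 0, 0.11, 0], [1, 0, 0, 0.1, 0], [1, 0, 0, 0, 0]],
])

```text
clock: 3.6
ee_pos: [0.6542, 0.0322, 0.0998]
tool_rot: [[0.0, 1.0, -0.005], [1.0, -0.0, -0.001], [-0.001, -0.005, -1.0]]
contact_force: [-0.1, 0.4, 0.3]
width: -0.006
grasp_force: 0.0
```

Run:
```python
from h import *
s=manip.state();print(s['clock'],s['ee_pos'],s['contact_force'])
im=snap('side','s1.png'); cv2.imwrite('pics/c3.png',cv2.resize(im[150:270,150:310],None,fx=5,fy=5,interpolation=cv2.INTER_CUBIC))
```

```text
3.6 [0.65421169 0.03215546 0.09975264] [-0.09262462  0.43976883  0.34357932]
```

View pics/c3.png

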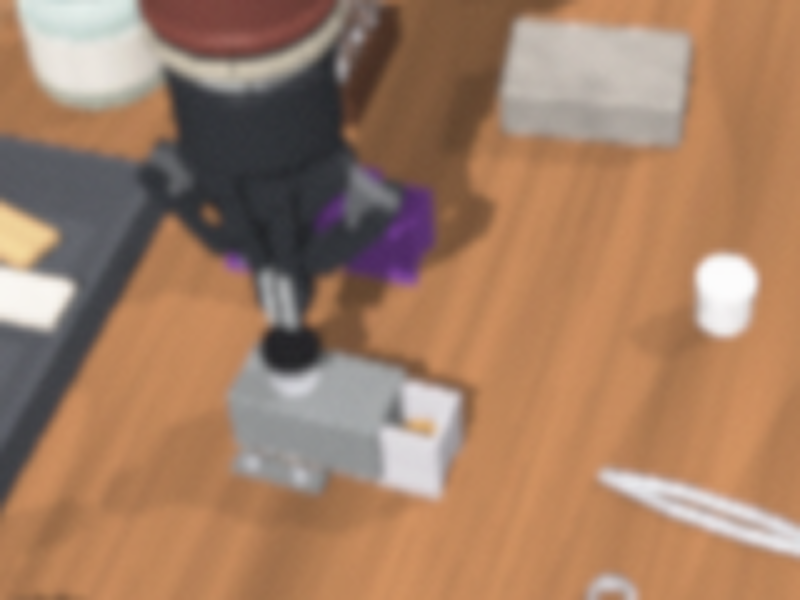

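The shut fingertips, at crop (285,325), stand just above the black knob at (290,350). I'm pressing slowly.

Call:
drive_tool([
  [[1, 0, 0, 0.03, 0], [1, 0, 0, 0.03, 0], [1, 0, 0, 0.01, 0], [1, 0, 0, 0.007, 0], [1, 0, 0, 0.007, 0], [1, 0, 0, 0.007, 0], [1, 0, 0, 0.007, 0], [1, 0, 0, 0.007, 0], [1, 0, 0, 0.007, 0], [1, 0, 0, 0.007, 0], [1, 0, 0, 0.007, 0], [1, 0, 0, 0.007, 0], [1, 0, 0, 0.004, 0], [1, 0, 0, 0, 0]],
])

```text
clock: 5.4
ee_pos: [0.6563, 0.0321, 0.0618]
tool_rot: [[0.0, 1.0, 0.001], [1.0, -0.0, 0.0], [0.0, 0.001, -1.0]]
contact_force: [-1.9, -0.4, 5.1]
width: -0.001
grasp_force: 2.3
```

Call:
drive_tool([
  [[1, 0, 0, 0.005, 0], [1, 0, 0, 0.005, 0], [1, 0, 0, 0.005, 0], [1, 0, 0, 0.005, 0], [1, 0, 0, 0, 0], [1, 0, 0, 0, 0]],
])

```text
clock: 6.15
ee_pos: [0.6566, 0.0321, 0.058]
tool_rot: [[0.0, 1.0, 0.001], [1.0, -0.0, 0.001], [0.001, 0.001, -1.0]]
contact_force: [-10.2, -0.2, 25.8]
width: -0.002
grasp_force: 12.3
```

On the hard stop, at z = 0.058 m and 26 N. I'm letting it up and looking.

Call:
drive_tool([
  [[1, 0, 0, -0.02, 0], [1, 0, 0, -0.04, 0], [1, 0, 0, -0.06, 0], [1, 0, 0, -0.08, 0], [1, 0, 0, -0.08, 0], [1, 0, 0, -0.05, 0], [1, 0, 0, 0, 0], [1, 0, 0, 0, 0]],
])

```text
clock: 7.15
ee_pos: [0.6556, 0.0322, 0.1534]
tool_rot: [[0.0, 1.0, -0.001], [1.0, -0.0, -0.0], [-0.0, -0.001, -1.0]]
contact_force: [-0.6, 0.1, -1.2]
width: 0.0
grasp_force: 0.0
```

Run:
```python
from h import *
s=manip.state();print(s['clock'],s['ee_pos'],s['contact_force'])
im=snap('side','s2.png')
print('expected px',proj('side',[.5395,.032,.008]))
h=cv2.cvtColor(im,cv2.COLOR_BGR2HSV); u,v=map(int,proj('side',[.5395,.032,.008]))
ref=cv2.imread('pics/side0.png'); d=np.abs(im.astype(int)-ref).max(2)
m=np.zeros(d.shape,np.uint8); m[v-22:v+22,u-14:u+26]=(d[v-22:v+22,u-14:u+26]>30)
n,l,st,ce=cv2.connectedComponentsWithStats(m); print([(a.tolist(),c.round(1).tolist(),onz('side',*c,.006).round(4).tolist()) for a,c in zip(st[1:],ce[1:]) if a[4]>10])
cv2.imwrite('pics/c4.png',cv2.resize(im[180:290,190:310],None,fx=5,fy=5,interpolation=cv2.INTER_CUBIC))
```

```text
7.15 [0.65563977 0.03222918 0.15340442] [-0.58039315  0.08380903 -1.18613085]
expected px (np.float64(253.25009612263767), np.float64(244.19089890972953))
[([248, 242, 9, 10, 67], [252.0, 246.4], [0.5412, 0.0381, 0.006])]
```

View pics/c4.png

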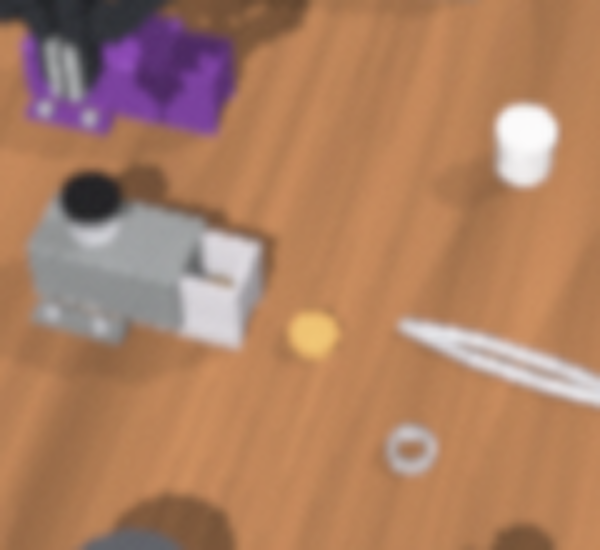

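The plunger is up. The blank lies flat at crop (314,333), i.e. about (0.540, 0.0375), clear of the slot, and the tweezers' tip is about 40 mm away toward the robot. I'm staging on its +y side with the fingertips open about 11 mm to form a cradle.

Call:
drive_tool([
  [[0.74, 0.062, -0.128, 0, 0], [0.74, 0.062, -0.128, 0, 0], [0.74, 0.063, -0.129, 0, 0], [0.74, 0, 0, 0.1, 0], [0.74, 0, 0, 0.12, 0], [0.74, 0, 0, 0.12, 0], [0.74, 0, 0, 0.08, 0], [0.74, 0, 0, 0.04, 0], [0.74, 0, 0, 0.01, 0], [0.74, 0, 0, 0, 0], [0.74, 0, 0, 0, 0]],
])

```text
clock: 8.57
ee_pos: [0.5413, 0.0884, 0.0141]
tool_rot: [[0.0, 1.0, 0.001], [1.0, -0.0, 0.001], [0.001, 0.001, -1.0]]
contact_force: [-0.5, -0.1, -0.0]
width: 0.133
grasp_force: 0.0
```

Run:
```python
from h import *
s=manip.state();print(s['clock'],s['ee_pos'],s['contact_force'],s['width'])
im=snap('side','s3.png'); t=snap('top','t3.png')
print('tweezers tip',onz('side',270,244.4,.003),onz('top',222,214.4,.003),'tin',onz('top',142.5,187,.06))
a=cv2.resize(im[190:290,210:310],None,fx=4,fy=4,interpolation=cv2.INTER_CUBIC); b=cv2.resize(t[140:240,180:280],None,fx=4,fy=4,interpolation=cv2.INTER_CUBIC)
cv2.imwrite('pics/c5.png',np.hstack([a,b]))
```

```text
8.575 [0.54127089 0.08841476 0.01410285] [-0.45707494 -0.12398871 -0.04993723] 0.13270211255630587
tweezers tip [0.49866018 0.01804924 0.003     ] [0.49630116 0.01847455 0.003     ] tin [0.56764817 0.22481186 0.06      ]
```

View pics/c5.png

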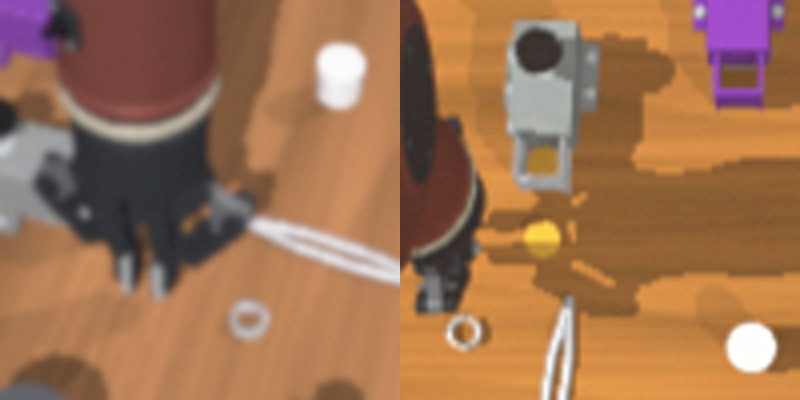

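The left half (side view) shows the two fingertips at (125,275) and (160,280) beside the blank's place. The right half (top view) shows the blank flat at (542,239) in front of the slot, clear of the tweezers' tip at (570,300). I'm refining the blank's position.

Run:
```python
from h import *
t=cv2.imread('pics/t3.png').astype(int); c=t[190:210,205:227]; 
m=((c[...,2]>190)&(c[...,1]>140)&(c[...,0]<130)).astype(np.uint8)
n,l,st,ce=cv2.connectedComponentsWithStats(m); i=1+np.argmax(st[1:,4]); p=ce[i]+[205,190]; print(p,st[i],onz('top',*p,.008), onz('top',215.5,199.75,.008))
```

```text
[214.19672131 198.49180328] [ 0  5 15  8 61] [0.54086255 0.03978026 0.008     ] [0.53721552 0.03610907 0.008     ]
```

Call:
drive_tool([
  [[0.74, 0, -0.01, 0.015, 0], [0.74, 0, 0, 0.015, 0], [0.74, 0, 0, 0, 0], [0.74, -0.02, 0, 0, 0], [0.74, -0.02, 0, 0, 0], [0.74, -0.02, 0, 0, 0], [0.74, -0.01, 0, 0, 0], [0.74, -0.01, 0, 0, 0], [0.74, -0.01, 0, 0, 0], [0.74, -0.01, 0, 0, 0], [0.74, -0.01, 0, 0, 0], [0.74, 0, 0, 0, 0]],
])

```text
clock: 10.18
ee_pos: [0.5376, 0.0549, 0.0042]
tool_rot: [[0.001, 1.0, -0.0], [1.0, -0.001, -0.0], [-0.0, -0.0, -1.0]]
contact_force: [-0.0, 0.8, 0.5]
width: 0.13
grasp_force: 0.0
```

Call:
drive_tool([
  [[0.74, -0.01, 0, 0, 0], [0.74, -0.016, 0, 0, 0], [0.74, -0.02, 0, 0, 0], [0.74, -0.02, 0, 0, 0], [0.74, -0.02, 0, 0, 0], [0.74, -0.02, 0, 0, 0], [0.74, -0.02, 0, 0, 0], [0.74, -0.02, 0, 0, 0], [0.74, -0.02, 0, 0, 0], [0.74, -0.02, 0, 0, 0], [0.74, -0.02, 0, 0, 0], [0.74, -0.02, 0, 0, 0], [0.74, -0.02, 0, 0, 0], [0.74, -0.02, 0, 0, 0], [0.74, -0.02, 0, 0, 0], [0.74, -0.02, 0, 0, 0], [0.74, -0.02, 0, 0, 0], [0.74, -0.016, 0, 0, 0], [0.74, -0.01, 0, 0, 0], [0.74, 0, 0, 0, 0]],
])

```text
clock: 12.68
ee_pos: [0.5376, -0.0506, 0.0042]
tool_rot: [[0.001, 1.0, -0.0], [1.0, -0.001, -0.0], [-0.0, -0.0, -1.0]]
contact_force: [-0.5, -0.5, -0.4]
width: 0.136
grasp_force: 0.0
```

Run:
```python
from h import *
s=manip.state();print(s['clock'],s['ee_pos'],s['contact_force'])
y=s['ee_pos'][1]-.023
t=snap('top','t4.png'); u,v=map(int,proj('top',[.538,y,.008])); print(u,v)
u0=u-50
cv2.imwrite('pics/c6.png',cv2.resize(t[v-50:v+50,u0:u0+130],None,fx=5,fy=5,interpolation=cv2.INTER_CUBIC)); print(u0,v-50)
```

```text
12.675 [ 0.53757662 -0.05064144  0.00423614] [-0.47696807 -0.52152332 -0.40081642]
254 198
204 148
```

View pics/c6.png

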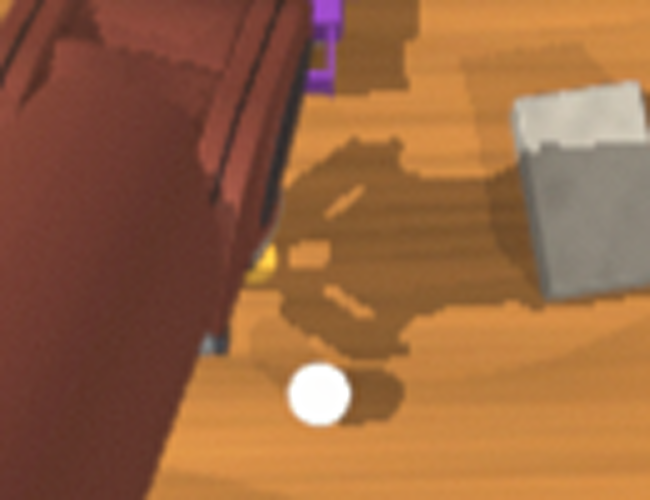

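The blank is still ahead of the fingertips: visible part at crop (262,262), right edge at (275,262), as predicted. The path to the block is free, and the pot at (320,393) is clear. I'm continuing.

Call:
drive_tool([
  [[0.74, -0.01, 0, 0, 0], [0.74, -0.016, 0, 0, 0], [0.74, -0.02, 0, 0, 0], [0.74, -0.02, 0, 0, 0], [0.74, -0.02, 0, 0, 0], [0.74, -0.02, 0, 0, 0], [0.74, -0.02, 0, 0, 0], [0.74, -0.02, 0, 0, 0], [0.74, -0.02, 0, 0, 0], [0.74, -0.02, 0, 0, 0], [0.74, -0.02, 0, 0, 0], [0.74, -0.02, 0, 0, 0], [0.74, -0.02, 0, 0, 0], [0.74, -0.02, 0, 0, 0], [0.74, -0.02, 0, 0, 0], [0.74, -0.02, 0, 0, 0], [0.74, -0.02, 0, 0, 0], [0.74, -0.02, 0, 0, 0], [0.74, -0.02, 0, 0, 0], [0.74, -0.01, 0, 0, 0]],
])

```text
clock: 15.22
ee_pos: [0.5375, -0.1637, 0.0042]
tool_rot: [[0.001, 1.0, -0.0], [1.0, -0.001, -0.0], [-0.0, -0.0, -1.0]]
contact_force: [-0.0, -0.3, -0.3]
width: 0.131
grasp_force: 0.1
```

Call:
drive_tool([
  [[0.74, -0.01, 0, 0, 0], [0.74, -0.01, 0, 0, 0], [0.74, -0.007, 0, 0, 0], [0.74, -0.007, 0, 0, 0], [0.74, -0.007, 0, 0, 0], [0.74, 0, 0, 0, 0], [0.74, 0, 0, 0, 0]],
])

```text
clock: 16.1
ee_pos: [0.5376, -0.1754, 0.0042]
tool_rot: [[0.0, 1.0, 0.0], [1.0, -0.0, -0.0], [-0.0, 0.0, -1.0]]
contact_force: [0.4, 0.3, 0.3]
width: 0.132
grasp_force: 0.0
```

Run:
```python
from h import *
s=manip.state();print(s['clock'],s['ee_pos'],s['contact_force'])
a=snap('side','s5.png'); t=snap('top','t5.png')
cv2.imwrite('pics/c7.png',np.hstack([cv2.resize(t[150:250,270:370],None,fx=4,fy=4,interpolation=cv2.INTER_CUBIC),cv2.resize(a[120:220,200:300],None,fx=4,fy=4,interpolation=cv2.INTER_CUBIC)]))
```

```text
16.1 [ 0.5376104  -0.17543544  0.00423128] [0.40744022 0.30931992 0.29679375]
```

View pics/c7.png

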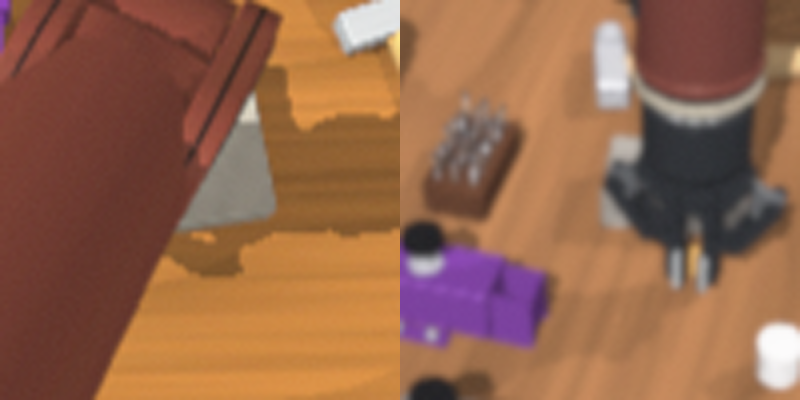

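The brass blank shows between the two fingertips at (695,262), right half. No contact force yet. I'm creeping on to the block.

Call:
drive_tool([
  [[0.74, -0.006, 0, 0, 0], [0.74, -0.006, 0, 0, 0], [0.74, -0.006, 0, 0, 0], [0.74, -0.006, 0, 0, 0], [0.74, -0.006, 0, 0, 0], [0.74, -0.006, 0, 0, 0], [0.74, -0.005, 0, 0, 0], [0.74, 0, 0, 0, 0], [0.74, 0, 0, 0, 0]],
])

```text
clock: 17.32
ee_pos: [0.5376, -0.1878, 0.0042]
tool_rot: [[0.0, 1.0, -0.0], [1.0, -0.0, -0.0], [-0.0, -0.0, -1.0]]
contact_force: [-0.0, -0.4, 0.5]
width: 0.125
grasp_force: 0.0
```

Call:
drive_tool([
  [[0.74, -0.003, 0, 0, 0], [0.74, -0.003, 0, 0, 0], [0.74, 0, 0, 0, 0], [0.74, 0, 0, 0, 0]],
])

```text
clock: 17.82
ee_pos: [0.5376, -0.1896, 0.0043]
tool_rot: [[0.0, 1.0, 0.0], [1.0, -0.0, -0.0], [-0.0, 0.0, -1.0]]
contact_force: [0.0, 0.1, -0.0]
width: 0.129
grasp_force: 0.0
```

Call:
drive_tool([
  [[0.74, -0.003, 0, 0, 0], [0.74, -0.003, 0, 0, 0], [0.74, 0, 0, 0, 0], [0.74, 0, 0, 0, 0]],
])

```text
clock: 18.32
ee_pos: [0.5376, -0.1914, 0.0042]
tool_rot: [[0.0, 1.0, 0.0], [1.0, -0.0, -0.0], [-0.0, 0.0, -1.0]]
contact_force: [0.1, -0.6, -0.1]
width: 0.132
grasp_force: 0.0
```

Call:
drive_tool([
  [[0.74, -0.003, 0, 0, 0], [0.74, -0.003, 0, 0, 0], [0.74, 0, 0, 0, 0], [0.74, 0, 0, 0, 0]],
])

```text
clock: 18.82
ee_pos: [0.5376, -0.1933, 0.0042]
tool_rot: [[0.0, 1.0, 0.0], [1.0, -0.0, -0.0], [-0.0, 0.0, -1.0]]
contact_force: [-0.3, 0.0, 0.4]
width: 0.138
grasp_force: 0.0
```

Call:
drive_tool([
  [[0.74, -0.003, 0, 0, 0], [0.74, -0.003, 0, 0, 0], [0.74, 0, 0, 0, 0]],
])

```text
clock: 19.2
ee_pos: [0.5376, -0.1949, 0.0042]
tool_rot: [[0.0, 1.0, -0.0], [1.0, -0.0, 0.0], [0.0, -0.0, -1.0]]
contact_force: [0.4, 1.2, 0.2]
width: 0.126
grasp_force: 0.3
```

Call:
drive_tool([
  [[0.74, -0.003, 0, 0, 0], [0.74, -0.003, 0, 0, 0], [0.74, 0, 0, 0, 0]],
])

```text
clock: 19.58
ee_pos: [0.5375, -0.1962, 0.0041]
tool_rot: [[-0.0, 1.0, -0.0], [1.0, 0.0, 0.001], [0.001, -0.0, -1.0]]
contact_force: [-0.7, 5.4, 1.2]
width: 0.128
grasp_force: 1.9
```

Contact: 5.4 N against the block. I'm retreating straight back, then up and clear, and checking.

Call:
drive_tool([
  [[0.74, 0.004, 0, 0, 0], [0.74, 0.01, 0, 0, 0], [0.74, 0.03, 0, 0, 0], [0.74, 0.05, 0, 0, 0], [0.74, 0.06, 0, 0, 0], [0.74, 0.04, 0, 0, 0], [0.74, 0, 0, -0.1, 0], [0.74, 0, 0, -0.15, 0], [0.74, 0, 0, -0.15, 0], [0.74, 0.1, 0, -0.05, 0], [0.74, 0.15, 0, 0, 0], [0.74, 0.15, 0, 0, 0], [0.74, 0.15, 0, 0, 0], [0.74, 0.12, 0, 0, 0], [0.74, 0, 0, 0, 0], [0.74, 0, 0, 0, 0]],
])

```text
clock: 21.58
ee_pos: [0.5375, 0.0621, 0.1392]
tool_rot: [[0.0, 1.0, 0.0], [1.0, -0.0, -0.0], [-0.0, 0.0, -1.0]]
contact_force: [0.2, -0.6, -0.4]
width: 0.126
grasp_force: 0.0
```

Run:
```python
from h import *
s=manip.state();print(s['clock'],s['ee_pos'],s['contact_force'])
a=snap('side','s6.png'); t=snap('top','t6.png')
g=t.astype(int); c=g[155:215,295:350]; m=(((c.max(2)-c.min(2))<35)&(c.max(2)>75)).astype(np.uint8)
n,l,st,ce=cv2.connectedComponentsWithStats(m); i=1+np.argmax(st[1:,4]); r=cv2.minAreaRect(cv2.findNonZero((l==i).astype(np.uint8)))
P=np.array([onz('top',*(p+[295,155]),.035)[:2] for p in cv2.boxPoints(r)]); print('block',P.round(4).tolist(),P.mean(0))
u,v=proj('top',[.538,-.217,.008]); print('exp top',u,v,'side',proj('side',[.538,-.217,.008]))
cv2.imwrite('pics/c8.png',np.hstack([cv2.resize(t[150:230,270:350],None,fx=5,fy=5,interpolation=cv2.INTER_CUBIC),cv2.resize(a[120:200,235:315],None,fx=5,fy=5,interpolation=cv2.INTER_CUBIC)]))
for n,im in(('top',t),('side',a)):
    u,v=map(int,proj(n,[.538,-.217,.008])); c=im[v-12:v+12,u-14:u+14].astype(int); m=((c[...,2]>170)&(c[...,1]>125)&(c[...,2]-c[...,0]>70)&(c[...,1]-c[...,0]>55)&(c[...,2]-c[...,1]<75)).astype(np.uint8)
    k,l,st,ce=cv2.connectedComponentsWithStats(m)
    for j in range(1,k):
        if st[j,4]>12: p=ce[j]+[u-14,v-12]; print(n,p,st[j],onz(n,*p,.007))
```

```text
21.575 [0.5374749  0.06210876 0.13921396] [ 0.16147482 -0.61648607 -0.43929827]
block [[0.6146, -0.2163], [0.6253, -0.2899], [0.5162, -0.3011], [0.5058, -0.229]] [ 0.56548178 -0.25906519]
exp top 306.19335445338277 197.4340386129488 side (np.float64(275.83527576775583), np.float64(179.46102478118203))
top [304.61290323 199.22580645] [10 10  7  8 31] [ 0.53321219 -0.21249866  0.007     ]
top [305.11764706 207.35294118] [ 4 21 17  3 34] [ 0.51037991 -0.21290377  0.007     ]
```

View pics/c8.png

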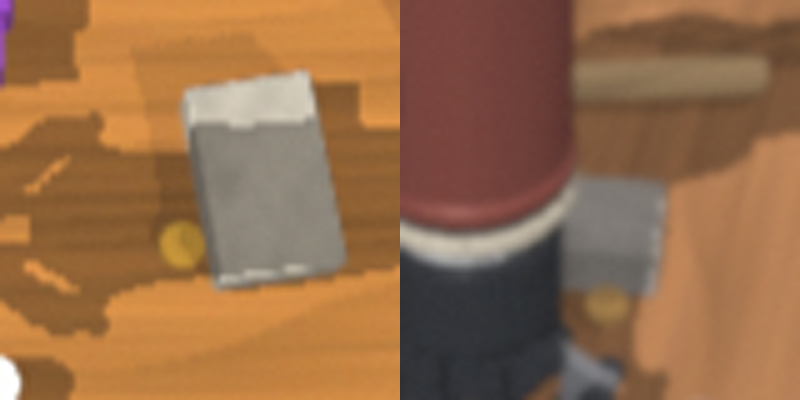

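The blank lies flat against the block's feeder-side face: crop (182,245), with its edge meeting the block at (205,245). The side view agrees at (605,303). The block's centre has moved less than 1 mm, and the fingers are high and clear.

```bash
python3 -c "
from station import manip
print(manip.job_done())"
```

```text
the job is handed in; nothing more can be done
None
```

The job is handed in (no verdict came back): one full plunger press ejected a single blank, which was pushed flat against the soldering block's feeder-side face; the block moved less than 1 mm and the fingers ended clear of everything.

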